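# Load the tea infuser and click in the dose

### The job

Put every pressed-tea brick lying in the pull-out steel tray into the infuser tube whose flip cap has the brick's colour, then press all three caps fully shut. After that click the dial clockwise from its start by exactly two clicks for each brick you loaded, let go of it, and lastly push the tray fully home under its shelf. Leave the glass, salt cellar, coasters and spoon where they are.

Things in the scene. Friction and masses are not known exactly. Their poses are not given: they have to be found in the camera images.
- infuser: Fixed aluminium tea infuser: base box 150 (x) x 340 (y) x 50 mm high, with three steel tubes standing in a row along its y on top and a black click dial near its -y end. Origin: under the base, between front and back; at tube row x=0. Its -x side is the front (towards the robot). Tubes in its frame at y=+115 (green cap), +35 (yellow), -45 (red); dial axis at y=-130, x=0.
- dial (a joint): Angle of the click dial, rad, 0 = start (pointer at the red dot), growing as it is turned CLOCKWISE seen from above; it cannot go below 0 and stops at 3.77. Detented: it rests every 24 degrees (0.419 rad), needs about 0.07 N m to pass from one rest place to the next, and on release snaps to the nearest one. At 0 its grip bar lies along the infuser's x.
- dial_grip (a point): Point on the dial's vertical axis, at the grip bar: bar 42 mm long, 14 mm thick, from 25 mm below to 7 mm above this point; under the bar is a disc of 44 mm diameter. The point is 87 mm above the ledge; its x axis is the bar's length.
- shelf: Fixed low wooden shelf 200 (x) x 340 (y) x 55 mm high, open at the front (-x), from under which the steel tray is pulled out. Origin: under its centre.
- tray (a joint): Travel of the steel tray, m: 0 = pulled out (start), 0.12 = fully home under the shelf (slides along the shelf's +x, friction 1.5 N).
- tray_pull (a point): Centre of the front face of the tray's dark upright pull plate (80 wide, 34 mm high, 6 thick, from 3 to 37 mm above the ledge), facing the shelf's -x; this point is 25 mm above the ledge. Push here. The tray is 150 (x) x 300 (y) mm, its floor 7 mm and its rims 15 mm above the ledge; a crossbar keeps the tea in front of the shelf's edge. Tray centre lies 81 mm behind this point. The tray's -y end carries a folded wooden trivet 10 mm high.
- tea_mint (a point): Centre of the green pressed-tea brick, 30 x 30 x 20 mm (z = its 20 mm height), 30 g, lying loose in the tray with a paper square on top. None if there is none today.
- cap_mint (a joint): Angle of the green flip cap, rad: 0 = shut, grows as its front edge swings up and back, 2.1 = fully open; a stiff hinge (0.04 N m) keeps it wherever it is left. It may start slightly ajar.
- lug_mint (a point): Centre of the green cap's pinch lug: a flat tongue 10 mm wide (along the infuser's y), 6 thick, reaching from the cap's edge to 15 mm beyond this point, away from the hinge. This point is 83 mm from the hinge line; the cap is a disc of 64 mm diameter and 6 mm thick between them, its centre 34 mm from the hinge.
- mouth_mint (a point): Centre of the mouth (rim plane, 105 mm above the ledge) of the tube with the green cap: 62 mm outside, 54 mm inside diameter, 51 mm deep. The cap's hinge line runs along the infuser's y, 34 mm behind this point (towards the infuser's +x) and 3 mm higher.
- tea_amber (a point): Centre of the yellow pressed-tea brick, 30 x 30 x 20 mm (z = its 20 mm height), 30 g, lying loose in the tray with a paper square on top. None if there is none today.
- cap_amber (a joint): Angle of the yellow flip cap, rad: 0 = shut, grows as its front edge swings up and back, 2.1 = fully open; a stiff hinge (0.04 N m) keeps it wherever it is left. It may start slightly ajar.
- lug_amber (a point): Centre of the yellow cap's pinch lug: a flat tongue 10 mm wide (along the infuser's y), 6 thick, reaching from the cap's edge to 15 mm beyond this point, away from the hinge. This point is 83 mm from the hinge line; the cap is a disc of 64 mm diameter and 6 mm thick between them, its centre 34 mm from the hinge.
- mouth_amber (a point): Centre of the mouth (rim plane, 105 mm above the ledge) of the tube with the yellow cap: 62 mm outside, 54 mm inside diameter, 51 mm deep. The cap's hinge line runs along the infuser's y, 34 mm behind this point (towards the infuser's +x) and 3 mm higher.
- tea_rose (a point): Centre of the red pressed-tea brick, 30 x 30 x 20 mm (z = its 20 mm height), 30 g, lying loose in the tray with a paper square on top. None if there is none today.
- cap_rose (a joint): Angle of the red flip cap, rad: 0 = shut, grows as its front edge swings up and back, 2.1 = fully open; a stiff hinge (0.04 N m) keeps it wherever it is left. It may start slightly ajar.
- lug_rose (a point): Centre of the red cap's pinch lug: a flat tongue 10 mm wide (along the infuser's y), 6 thick, reaching from the cap's edge to 15 mm beyond this point, away from the hinge. This point is 83 mm from the hinge line; the cap is a disc of 64 mm diameter and 6 mm thick between them, its centre 34 mm from the hinge.
- mouth_rose (a point): Centre of the mouth (rim plane, 105 mm above the ledge) of the tube with the red cap: 62 mm outside, 54 mm inside diameter, 51 mm deep. The cap's hinge line runs along the infuser's y, 34 mm behind this point (towards the infuser's +x) and 3 mm higher.
- tea_glass: Bystander: tea glass 60 mm wide, 85 high, standing on two stacked cork coasters at the back; origin under it. Leave alone.
- salt_cellar: Bystander: glass salt cellar with steel lid, 80 mm wide, 66 high; origin under it. Leave alone.
- coasters: Bystander: two stacked cork coasters under the tea glass, 90 mm wide, together 12 thick; origin under it. Leave alone.
- spoon: Bystander: spoon, 150 mm long, on the left; origin under it. Leave alone.

How it is judged (in metres and radians):
On the way, in this order (a step that is already met when the one before it is completed fails the run):
1. every tea brick of today lies in the tube with the cap of its colour (horizontal distance between tea_mint and mouth_mint below 0.022 m and z of tea_mint in the frame of mouth_mint between -0.06 and -0.012 m and horizontal distance between tea_amber and mouth_amber below 0.022 m and z of tea_amber in the frame of mouth_amber between -0.06 and -0.012 m and horizontal distance between tea_rose and mouth_rose below 0.022 m and z of tea_rose in the frame of mouth_rose between -0.06 and -0.012 m), for 0.2 s.
2. with the bricks inside, all three caps are pressed shut (all of step 1 and value of joint each of cap_mint, cap_amber, cap_rose below 0.06 rad), for 0.2 s.
3. the dial rests two clicks clockwise per brick from its start, caps still shut (all of step 2 and value of joint dial between 1.54552 and 2.64327 rad and (value of joint dial below 1.80552 rad or value of joint dial above 2.38327 rad) and (height (world z) of tea_mint above -10 m or value of joint dial below 2.0944 rad) and (height (world z) of tea_amber above -10 m or value of joint dial below 2.0944 rad) and (height (world z) of tea_rose above -10 m or value of joint dial below 2.0944 rad) and (value of joint dial above 2.0944 rad or (height (world z) of tea_mint below -10 m and value of joint dial above -100 rad) or (height (world z) of tea_amber below -10 m and value of joint dial above -100 rad) or (height (world z) of tea_rose below -10 m and value of joint dial above -100 rad)) and velocity of joint dial between -0.15 and 0.15 rad/s), for 0.5 s.
4. the tray is fully home (value of joint tray above 0.115 m), for 0.2 s.
At the end, for the whole second after the job is handed in: Every brick present lies in the tube of its colour (its centre within 22 mm of the tube's axis and at least 12 mm below the rim), all three caps shut (within 0.06 rad), the dial at rest at 4 clicks for two bricks or 6 clicks for three (within 0.13 rad), the tray within 5 mm of fully home (all of step 3 and value of joint tray above 0.115 m); the robot touches nothing.
It fails at once if the tea glass, salt cellar, the coasters or the spoon is shoved more than 40 mm (distance of any of tea_glass, salt_cellar, coasters, spoon from where it was at the start of the episode above 0.04 m).
Of brick_mint, brick_amber, brick_rose only 2 to 3 are there at a start; the rules pass over those that are not, and their reading is None.
At some moment in a run one of brick_mint, brick_amber, brick_rose may be knocked a few centimetres aside while the robot is not near it.
Once in a run the grip may slacken for a moment while it holds something.
It also fails if it takes over 210 s, if anything falls off the work surface, if the arm or the gripper's body presses on something with over 40 N, if the wrist force passes 120 N, or if a joint passes its speed limit or range.

### The arm

A 6-joint arm with a two-finger parallel gripper is mounted at the origin on the work surface. World frame = base frame: x ahead of the robot, y to its left, z up, the work surface at z = 0. Lengths are in m, angles in degrees, forces in N, time in s.
With the tool pointing down it reaches from about 0.35 to 0.875 m from the base axis. Payload 4.2 kg.
Tool frame: the origin (TCP) lies where the fingers leave the gripper's body, on its centre line; the fingertips stand 70 mm ahead of it and the grasp point (between the pads) lies 51 mm ahead of it; z points along the fingers, y is the direction in which the jaws open and shut (so a half turn about z gives the same grasp; the last joint's range is limited). The gripper opens to 87 mm and grips with 3 to 60 N. Pads are 19 mm wide; open, the fingers measure 117 mm over their backs; the gripper's body (75 mm by 190 mm) begins 51 mm behind the grasp point.
Start: joints at [-48.724, 22.042, 0.453, 0, -68.411, -14.817], TCP at [0.278, -0.56, 0.292] pointing down, gripper open.
Joint ranges: [-179.83, 179.83], [-69.29, 118.12], [-61.27, 80.66], [-181.25, 117.63], [-171.15, -9.14], [-177.46, 177.46]. Speed limits (degrees/s): [159.86, 159.86, 180, 180, 180, 180].

### API

Orientations are given as a 3x3 rotation matrix whose columns are the frame's x, y, z axes.
In Python, from station import sense, capture, camera_model, finish_job gives the robot as it stands.
- The arm moves only by the shell command python3 -m inch 'ROWS'. ROWS is JSON, a list of rows, each an object with "hand": the closure, from 0 (fully open) to 1 (shut); "slide": the shift along the world's x, y, z in cm, a list of three; "yaw": the turn about the world's z in rad. A call has 1 to 10 rows; each row is the pose to reach, as a shift and turn from the pose commanded when the call began; what a row does not reach only later rows make up. A row lasts 1/8 s, in which the tool goes at most 62.5 mm and 10.7 degrees, less where a joint would pass 70% of its speed; a pose out of reach is approached as far as the arm can. A call with a gripper value outside its range is refused whole. The fingers move at their own pace and stop on an object; the grip force is fixed at half the most. Time passes only in rows, so rows that repeat a pose let the fingers close. It gives the time, the measured TCP pose, the force and the opening at its end, in the units of the state.
- sense(): the state, without advancing time (a new reading comes with each control period).
- capture(name): name is "scene" or "top" or "wrist"; returns the picture (400x640x3 uint8, blue, green, red); there is no depth.
- camera_model(name): a dict with "mtx" (3x3 intrinsics, pixels), "xyz" and "orientation" of the camera in the world; the wrist camera has in their place "tool_from_camera" (4x4, takes a point from camera to tool coordinates, whose origin is the TCP and whose axes are the flange's). Camera axes: x right, y up, looking along -z (the intrinsics and any distortion apply to the point x, -y, -z); pixel columns grow to the right and rows downward; lengths in m; the calibration is good to about 2 mm. A picture is of the moment at which its call begins: read the wrist's pose just before it. camera_model takes no time and is no camera call.
- finish_job(): hands the job in, once; it reports no verdict.
The state is a dict: "time_s": time; "joints": joint angles; "joint_velocities": joint speeds; "effort": joint torques, N m; "tcp_pos": TCP position; "ee_rot": TCP orientation; "wrist_force": force on the tool from outside, world axes, zero at the start; "moment": the same for the moment, N m; "gripper_width": opening from 0.0 (shut) to 1.0 (fully open).
Only numpy, scipy, OpenCV 4.12 (cv2) and the standard library are available. Lean on these libraries where they do the work, as an engineer would, in place of code of your own. Each camera call takes 0.05 s, during which the arm holds its last target. There are 200 camera calls.

## Working session

There is one attempt and no reset: what is moved stays moved. The work goes in short steps, Python scripts to look and compute and a shell command to move; the robot and the scene stay as the last step left them, time stands still between calls to the robot, and variables do not carry over. Pictures are saved under pics/ and viewed, about 12 in all and at most 16, crops included, and the job is handed in when it is done.

```bash
ls; mkdir -p pics; python3 - <<'E'
from station import *
import cv2,numpy as np
s=sense();print(s)
for n in("scene","top","wrist"):
    print(n,camera_model(n))
a=capture("scene");b=capture("top")
cv2.imwrite("pics/s1.png",a);cv2.imwrite("pics/t1.png",b)
E
```

```text
pics
{'time_s': 0.0, 'joints': array([-4.87232633e+01,  2.20889027e+01,  3.77586793e-01, -3.09688220e-02,
       -6.84130515e+01, -1.48159434e+01]), 'joint_velocities': array([-0.04297466, -0.02829306,  0.02715454, -0.11854415,  0.02737973,
        0.06403685]), 'effort': array([-6.32430310e-04, -3.90660059e+01,  1.87405998e+01,  4.21989486e+00,
        1.10384321e-02, -1.94299637e-04]), 'tcp_pos': array([ 0.27829248, -0.55908535,  0.29115894]), 'ee_rot': array([[-8.95328277e-01, -4.45405619e-01, -1.05419870e-03],
       [-4.45406861e-01,  8.95326128e-01,  1.96281286e-03],
       [ 6.96037660e-05,  2.22690919e-03, -9.99997518e-01]]), 'wrist_force': array([ 0.18203506, -0.28226174,  0.31465129]), 'moment': array([-0.01644706,  0.01396551,  0.00313146]), 'gripper_width': 0.9967195378267536}
scene {'mtx': array([[485.81715025,   0.        , 316.15647144],
       [  0.        , 485.81715025, 197.29006244],
       [  0.        ,   0.        ,   1.        ]]), 'xyz': array([1.56143955, 0.09233843, 0.76686353]), 'orientation': array([[-0.00847025, -0.53590652,  0.84423484],
       [ 0.99975
[... 292 characters left out ...]
51829]), 'orientation': array([[ 0.02486777,  0.98900968, -0.14574447],
       [-0.99964309,  0.02602449,  0.00603509],
       [ 0.00976169,  0.14554238,  0.98930386]])}
wrist {'mtx': array([[316.00863803,   0.        , 320.54298853],
       [  0.        , 316.00863803, 202.92752266],
       [  0.        ,   0.        ,   1.        ]]), 'tool_from_camera': array([[ 1.07506444e-04,  9.60506195e-01,  2.78258580e-01,
         7.83480857e-02],
       [ 9.99999992e-01, -8.40985344e-05, -9.60591397e-05,
        -4.79061544e-04],
       [-6.88642601e-05,  2.78258588e-01, -9.60506197e-01,
        -9.21420350e-02],
       [ 0.00000000e+00,  0.00000000e+00,  0.00000000e+00,
         1.00000000e+00]])}
```

View pics/s1.png

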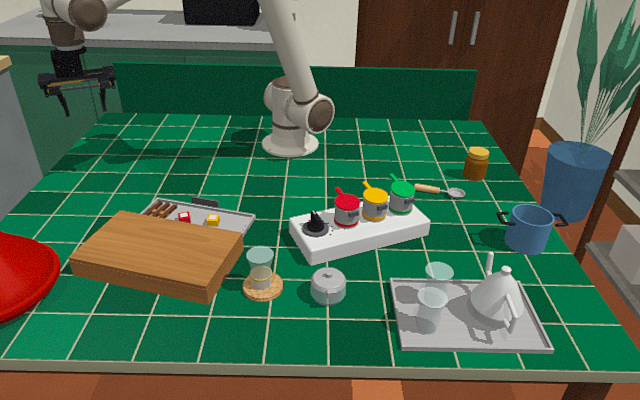

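View pics/t1.png

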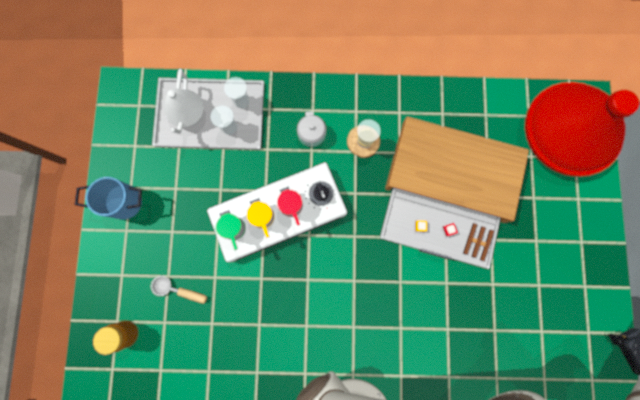

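The overview shows the infuser with red, yellow and green caps at about (290,203), (260,213) and (229,226) in the top view. The tray is at (440,230), with yellow and red bricks at (422,226) and (451,229) and no green one. Next I measure.

```bash
cat > h.py <<'E'
from station import *
import cv2,numpy as np
def cam(n,s=None):
    c=camera_model(n)
    if n!="wrist": return c["mtx"],np.array(c["xyz"]),np.array(c["orientation"])
    T=c["tool_from_camera"];R=s["ee_rot"]
    return c["mtx"],s["tcp_pos"]+R@T[:3,3],R@T[:3,:3]
def ray(c,uv):
    K,o,R=c;p=np.linalg.inv(K)@[uv[0],uv[1],1];return o,R@(p*[1,-1,-1])
def onz(c,uv,z):
    o,d=ray(c,uv);return o+d*(z-o[2])/d[2]
def tri(c1,u1,c2,u2):
    A=[];b=[]
    M=np.zeros((3,3));v=np.zeros(3)
    for c,u in((c1,u1),(c2,u2)):
        o,d=ray(c,u);d=d/np.linalg.norm(d);P=np.eye(3)-np.outer(d,d);M+=P;v+=P@o
    return np.linalg.solve(M,v)
def proj(c,X):
    K,o,R=c;p=R.T@(np.array(X)-o)*[1,-1,-1];p=K@p;return p[:2]/p[2]
HUE={"red":[(0,8),(172,180)],"yellow":[(20,32)],"green":[(60,75)]}
def mask(im,name,smin=150,vmin=80):
    h=cv2.cvtColor(im,cv2.COLOR_BGR2HSV);m=0
    for a,b in HUE[name]: m=m|cv2.inRange(h,(a,smin,vmin),(b,255,255))
    return m
def blobs(m,amin=15):
    n,l,st,c=cv2.connectedComponentsWithStats(m)
    return [(int(st[i,4]),*np.round(c[i],1),tuple(st[i,:4])) for i in range(1,n) if st[i,4]>=amin]
E
python3 - <<'E'
from h import *
t=cv2.imread("pics/t1.png");s=cv2.imread("pics/s1.png")
ct=cam("top");cs=cam("scene")
for n in HUE:
    vm=130 if n=="green" else 100
    print(n,"top",[b for b in blobs(mask(t,n,150,vm)) if 180<b[1]<520 and 150<b[2]<270],"scene",[b for b in blobs(mask(s,n,150,vm)) if 140<b[1]<480 and 150<b[2]<270])
m=cv2.inRange(cv2.cvtColor(t,cv2.COLOR_BGR2HSV),(0,0,190),(180,50,255));m[:155]=0;m[265:]=0;m[:,:200]=0;m[:,360:]=0
cs_,_=cv2.findContours(m,cv2.RETR_EXTERNAL,cv2.CHAIN_APPROX_NONE);c=max(cs_,key=cv2.contourArea)
c=np.vstack([onz(ct,p[0],.05)[:2] for p in c]).astype(np.float32)
print("base",cv2.minAreaRect(c))
h=cv2.cvtColor(t,cv2.COLOR_BGR2HSV)
m=cv2.inRange(h,(8,70,90),(20,255,255));m[:100]=0;m[230:]=0;m[:,:386]=0;m[:,535:]=0
cs_,_=cv2.findContours(m,cv2.RETR_EXTERNAL,cv2.CHAIN_APPROX_NONE);c=max(cs_,key=cv2.contourArea)
c=np.vstack([onz(ct,p[0],.055)[:2] for p in c]).astype(np.float32)
r=cv2.minAreaRect(c);print("shelf",r,cv2.boxPoints(r))
out=np.hstack([cv2.resize(t[155:270,200:360],(480,345),interpolation=cv2.INTER_CUBIC)])
o2=cv2.resize(s[160:265,130:440],(800,271),interpolation=cv2.INTER_CUBIC)
o3=cv2.resize(t[180:275,375:505],(800-480,234),interpolation=cv2.INTER_CUBIC)
C=np.zeros((616,800,3),np.uint8);C[:345,:480]=out;C[:234,480:]=o3;C[345:]=o2
cv2.imwrite("pics/c1.png",cv2.resize(C,(779,600)))
E
```

```text
red top [(474, np.float64(289.6), np.float64(202.8), (np.int32(278), np.int32(190), np.int32(24), np.int32(34))), (21, np.float64(445.8), np.float64(230.7), (np.int32(444), np.int32(226), np.int32(5), np.int32(10)))] scene [(366, np.float64(346.1), np.float64(200.5), (np.int32(335), np.int32(187), np.int32(25), np.int32(24))), (71, np.float64(184.3), np.float64(218.2), (np.int32(178), np.int32(212), np.int32(12), np.int32(11))), (50, np.float64(345.3), np.float64(224.2), (np.int32(334), np.int32(219), np.int32(24), np.int32(8)))]
yellow top [(507, np.float64(259.5), np.float64(215.0), (np.int32(247), np.int32(201), np.int32(25), np.int32(36))), (35, np.float64(419.1), np.float64(227.4), (np.int32(416), np.int32(221), np.int32(11), np.int32(11)))] scene [(209, np.float64(478.5), np.float64(152.8), (np.int32(469), np.int32(146), np.int32(20), np.int32(14))), (358, np.float64(374.3), np.float64(194.1), (np.int32(363), np.int32(181), np.int32(25), np.int32(23))), (49, np.float64(373.1), np.float64(217.5), (np.int32(362), np.int32(213), np.int32(23), np.int32(7))), (95, np.float64(212.6), np.float64(220.9), (np.int32(207), np.int32(214), np.int32(12), np.int32(12)))]
green top [(19, np.float64(221.9), np.float64(218.1), (np.int32(217), np.int32(213), np.int32(13), np.int32(14))), (48, np.float64(235.7), np.float64(232.0), (np.int32(231), np.int32(215), np.int32(10), np.int32(34)))] scene [(337, np.float64(401.6), np.float64(187.0), (np.int32(389), np.int32(173), np.int32(26), np.int32(24)))]
base ((0.5236071944236755, 0.2217475324869156), (0.1537146270275116, 0.36624985933303833), 23.777873992919922)
shelf ((0.6529548168182373, -0.27144861221313477), (0.3475387394428253, 0.21063092350959778), 75.63428497314453) [[ 0.50781846 -0.41365469]
 [ 0.7118633  -0.46591437]
 [ 0.7980912  -0.12924254]
 [ 0.59404635 -0.07698286]]
```

View pics/c1.png

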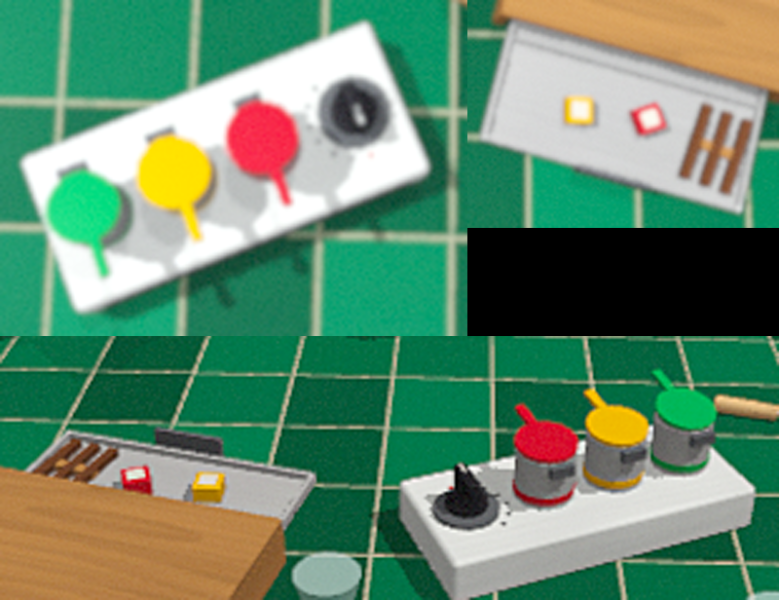

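The zoom shows two bricks (amber and rose), no green brick, and all three caps near shut. I move over the tray for a close measurement.

```bash
python3 -m inch '[{"hand":0,"slide":[20,34,0],"yaw":0},{"hand":0,"slide":[20,34,0],"yaw":0},{"hand":0,"slide":[20,34,0],"yaw":0},{"hand":0,"slide":[20,34,0],"yaw":0},{"hand":0,"slide":[20,34,0],"yaw":0},{"hand":0,"slide":[20,34,0],"yaw":0},{"hand":0,"slide":[20,34,0],"yaw":0},{"hand":0,"slide":[20,34,0],"yaw":0},{"hand":0,"slide":[20,34,0],"yaw":0}]'
python3 - <<'E'
from h import *
s=sense();np.save("pics/w1.npy",s,allow_pickle=True);im=capture("wrist");cv2.imwrite("pics/w1.png",im)
E
python3 -m inch '[{"hand":0,"slide":[2,42,0],"yaw":0},{"hand":0,"slide":[2,42,0],"yaw":0},{"hand":0,"slide":[2,42,0],"yaw":0},{"hand":0,"slide":[2,42,0],"yaw":0},{"hand":0,"slide":[2,42,0],"yaw":0},{"hand":0,"slide":[2,42,0],"yaw":0},{"hand":0,"slide":[2,42,0],"yaw":0},{"hand":0,"slide":[2,42,0],"yaw":0},{"hand":0,"slide":[2,42,0],"yaw":0},{"hand":0,"slide":[2,42,0],"yaw":0}]'
python3 - <<'E'
from h import *
s=sense();np.save("pics/w2.npy",s,allow_pickle=True);im=capture("wrist");cv2.imwrite("pics/w2.png",im)
cv2.imwrite("pics/w12.png",np.vstack([cv2.imread("pics/w1.png")[:300],im[:300]]))
E
```

```text
time_s: 1.23
tcp_pos: [0.4779, -0.2202, 0.292]
ee_rot: [[-0.896, -0.445, -0.001], [-0.445, 0.896, 0.0], [0.001, 0.0, -1.0]]
wrist_force: [0.2, -0.0, -0.2]
gripper_width: 0.997
time_s: 2.52
tcp_pos: [0.4986, 0.1989, 0.2923]
ee_rot: [[-0.896, -0.443, -0.0], [-0.443, 0.896, -0.0], [0.0, -0.0, -1.0]]
wrist_force: [-0.0, 0.3, 0.0]
gripper_width: 1.0
```

View pics/w12.png

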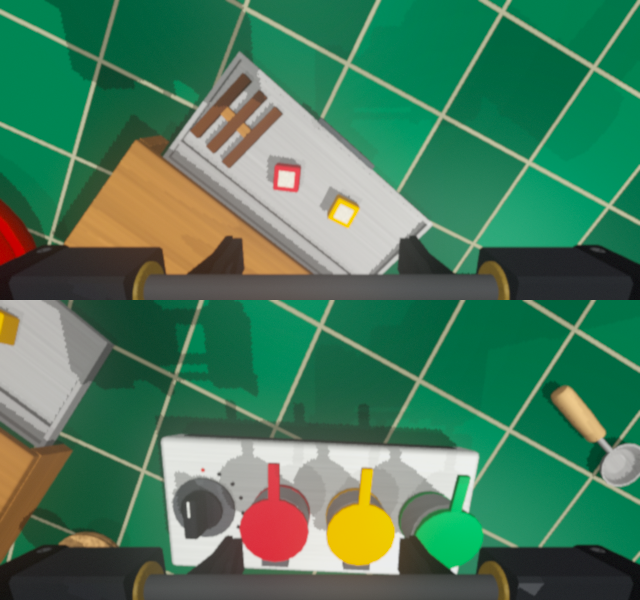

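The wrist views show the red brick at about (287,178) and the yellow one at (343,212). The caps are at (274,230), (361,234) and (450,237) in the lower half, with their lugs pointing up the picture. Now I fit them.

```bash
python3 - <<'E'
from h import *
L=lambda f:np.load(f,allow_pickle=True).item()
t=cv2.imread("pics/t1.png");ct=cam("top")
w1=cv2.imread("pics/w1.png");c1=cam("wrist",L("pics/w1.npy"));w2=cv2.imread("pics/w2.png");c2=cam("wrist",L("pics/w2.npy"))
def cap(im,n,roi,k,up=1):
    S=4
    m=mask(im,n,140,120 if n=="green" else 100)
    if n=="green": m=cv2.inRange(cv2.cvtColor(im,cv2.COLOR_BGR2HSV),(66,190,130),(76,255,255))
    z=np.zeros_like(m);x0,y0,x1,y1=roi;z[y0:y1,x0:x1]=m[y0:y1,x0:x1]
    z=cv2.morphologyEx(z,cv2.MORPH_CLOSE,np.ones((3,3)))
    cc=max(cv2.findContours(z,0,1)[0],key=cv2.contourArea);f=np.zeros_like(m);cv2.drawContours(f,[cc],-1,255,-1)
    f=cv2.resize(f,None,fx=S,fy=S,interpolation=cv2.INTER_LINEAR);f=(f>127).astype(np.uint8)*255
    d=cv2.morphologyEx(f,cv2.MORPH_OPEN,cv2.getStructuringElement(2,(k*S,k*S)))
    c=max(cv2.findContours(d,0,1)[0],key=cv2.contourArea);e=cv2.fitEllipse(c)
    lg=f.copy();lg[cv2.dilate(d,np.ones((2*S,2*S)))>0]=0
    q=max(cv2.findContours(lg,0,1)[0],key=cv2.contourArea).reshape(-1,2)
    dist=np.hypot(*(q-np.array(e[0])).T);tip=q[dist>dist.max()-1.5*S].mean(0)
    g=lambda v:(np.array(v)+.5)/S-.5
    return g(e[0]),np.array(e[1])/S,g(tip)
cc={}
for n,r2,rt in(("red",(230,155,312,266),(275,185,305,230)),("yellow",(320,155,400,270),(245,198,275,240)),("green",(410,155,490,264),(213,208,245,252))):
    a=cap(w2,n,r2,18);b=cap(t,n,rt,9)
    cz=onz(c2,a[0],.109);cc[n]=cz
    print(n,"wrist",a[0].round(1),a[1].round(1),"top",b[0].round(1),b[1].round(1));print("  tri disc",tri(c2,a[0],ct,b[0]).round(4),"disc@.109",cz.round(4),onz(ct,b[0],.109).round(4)," tri tip",tri(c2,a[2],ct,b[2]).round(4),a[2].round(1),b[2].round(1))
for n,r1 in(("red",(260,155,310,200)),("yellow",(320,190,370,235))):
    z=np.zeros(w1.shape[:2],np.uint8);x0,y0,x1,y1=r1
    roi=w1[y0:y1,x0:x1];h=cv2.cvtColor(roi,cv2.COLOR_BGR2HSV)
    m=mask(roi,n,130,100);cn=cv2.convexHull(np.vstack(cv2.findContours(m,0,1)[0]))
    P=np.array([onz(c1,p[0]+[x0,y0],.027)[:2] for p in cn],np.float32);r=cv2.minAreaRect(P)
    pw=cv2.inRange(h,(0,0,180),(180,90,255));fill=np.zeros_like(m);cv2.drawContours(fill,[cn],-1,255,-1);pw&=fill
    q=max(cv2.findContours(pw,0,1)[0],key=cv2.contourArea);P2=np.array([onz(c1,p[0]+[x0,y0],.027)[:2] for p in q],np.float32);r2=cv2.minAreaRect(P2)
    print(n,"outer",np.round(np.r_[r[0],r[1],r[2]],4),"paper",np.round(np.r_[r2[0],r2[1],r2[2]],4))
E
```

```text
red wrist [273.6 229.4] [62.  66.7] top [289.4 202.3] [22.9 24.8]
  tri disc [0.5421 0.171  0.1094] disc@.109 [0.5424 0.1713 0.109 ] [0.5421 0.1707 0.109 ]  tri tip [0.49   0.1474 0.1021] [273.1 164. ] [297.6 222.9]
yellow wrist [360.2 233.3] [61.8 67.2] top [259.4 214.1] [24.  24.9]
  tri disc [0.5097 0.2439 0.1118] disc@.109 [0.5101 0.2453 0.109 ] [0.5105 0.2437 0.109 ]  tri tip [0.4581 0.2278 0.0774] [367.1 168.4] [266.9 235.7]
green wrist [452.  236.4] [54.2 63.1] top [226.1 228.7] [14.3 20.6]
  tri disc [0.4733 0.3224 0.1119] disc@.109 [0.4747 0.3238 0.109 ] [0.4725 0.3234 0.109 ]  tri tip [0.4513 0.2544 0.2312] [463.8 176.7] [239.  221.8]
red outer [ 0.4908 -0.2583  0.0296  0.0288 19.2057] paper [ 4.92400e-01 -2.58000e-01  1.90000e-02  1.89000e-02  1.91672e+01]
yellow outer [ 4.98500e-01 -1.80500e-01  2.98000e-02  3.00000e-02  8.86565e+01] paper [ 5.00000e-01 -1.79600e-01  1.84000e-02  1.81000e-02  8.90991e+01]
```

The disc triangulation agrees with the given sizes: red to yellow is 80 mm and the disc tops are near 0.111. The infuser yaw is about 23.7°, amber mouth (0.510, 0.245), rose mouth (0.542, 0.171). I go to the yellow lug.

```bash
python3 -m inch '[{"hand":0,"slide":[-3.6,2.5,-6],"yaw":-0.045},{"hand":0,"slide":[-3.6,2.5,-9],"yaw":-0.045},{"hand":0,"slide":[-3.6,2.5,-12.6],"yaw":-0.045},{"hand":0,"slide":[-3.6,2.5,-12.6],"yaw":-0.045},{"hand":1,"slide":[-3.6,2.5,-12.6],"yaw":-0.045},{"hand":1,"slide":[-3.6,2.5,-12.6],"yaw":-0.045},{"hand":1,"slide":[-3.6,2.5,-12.6],"yaw":-0.045},{"hand":1,"slide":[-3.6,2.5,-12.6],"yaw":-0.045},{"hand":1,"slide":[-3.6,2.5,-12.6],"yaw":-0.045},{"hand":1,"slide":[-3.6,2.5,-12.6],"yaw":-0.045}]'
```

```text
time_s: 3.82
tcp_pos: [0.4625, 0.2255, 0.1663]
ee_rot: [[-0.914, -0.405, -0.0], [-0.405, 0.914, 0.0], [-0.0, 0.0, -1.0]]
wrist_force: [0.2, 0.0, 0.8]
gripper_width: 0.402
```

```bash
python3 -m inch '[{"hand":1,"slide":[0,0,0],"yaw":0},{"hand":1,"slide":[0,0,0],"yaw":0},{"hand":1,"slide":[0,0,0],"yaw":0},{"hand":1,"slide":[0,0,0],"yaw":0},{"hand":1,"slide":[0,0,0],"yaw":0}]'
```

```text
time_s: 4.45
tcp_pos: [0.4626, 0.2251, 0.1662]
ee_rot: [[-0.914, -0.405, -0.0], [-0.405, 0.914, -0.001], [0.0, -0.0, -1.0]]
wrist_force: [2.5, -4.1, -0.6]
gripper_width: 0.104
```

```bash
python3 -m inch '[{"hand":1,"slide":[0.27,0.12,2.23],"yaw":0},{"hand":1,"slide":[1.05,0.47,4.3],"yaw":0},{"hand":1,"slide":[2.3,1.02,6.08],"yaw":0},{"hand":1,"slide":[3.93,1.74,7.45],"yaw":0},{"hand":1,"slide":[5.82,2.58,8.31],"yaw":0},{"hand":1,"slide":[7.86,3.48,8.6],"yaw":0},{"hand":1,"slide":[9.9,4.39,8.31],"yaw":0},{"hand":1,"slide":[11.18,4.95,7.79],"yaw":0},{"hand":1,"slide":[11.18,4.95,7.79],"yaw":0},{"hand":1,"slide":[11.18,4.95,7.79],"yaw":0}]'
```

```text
time_s: 5.7
tcp_pos: [0.5735, 0.2739, 0.2428]
ee_rot: [[-0.915, -0.404, -0.003], [-0.404, 0.915, -0.002], [0.003, -0.001, -1.0]]
wrist_force: [0.3, -5.5, -3.9]
gripper_width: 0.11
```

```bash
python3 -m inch '[{"hand":0.5,"slide":[0,0,0],"yaw":0},{"hand":0.3,"slide":[0,0,0],"yaw":0},{"hand":0,"slide":[0,0,0],"yaw":0},{"hand":0,"slide":[0,0,6],"yaw":0},{"hand":0,"slide":[-4,-6,6],"yaw":0},{"hand":0,"slide":[-7.9,-12.4,6],"yaw":0},{"hand":0,"slide":[-7.9,-12.4,3],"yaw":0},{"hand":0,"slide":[-7.9,-12.4,3],"yaw":0}]'
python3 - <<'E'
from h import *
s=sense();np.save("pics/w3.npy",s,allow_pickle=True);cv2.imwrite("pics/w3.png",capture("wrist"));cv2.imwrite("pics/s3.png",capture("scene"))
a=cv2.imread("pics/w3.png");b=cv2.imread("pics/s3.png")[120:270,260:480]
cv2.imwrite("pics/c3.png",np.hstack([cv2.resize(a,(448,280)),cv2.resize(b,(352,280))]))
E
```

```text
time_s: 6.7
tcp_pos: [0.4937, 0.1497, 0.2734]
ee_rot: [[-0.915, -0.404, -0.002], [-0.404, 0.915, -0.001], [0.002, 0.0, -1.0]]
wrist_force: [0.5, 0.1, -0.2]
gripper_width: 0.934
```

View pics/c3.png

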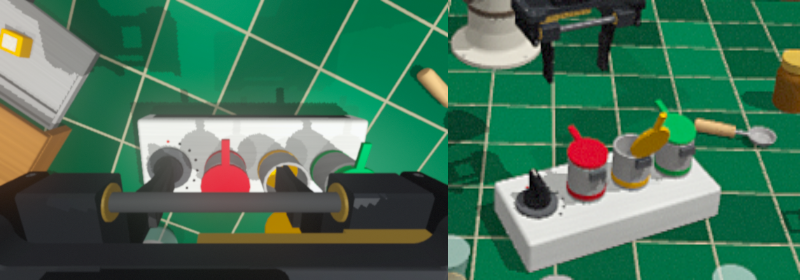

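The yellow cap is open and the red lug is straight ahead of the fingers. I descend and grip it.

```bash
python3 -m inch '[{"hand":0.3,"slide":[0,0,-6],"yaw":0},{"hand":0.4,"slide":[0,0,-10.7],"yaw":0},{"hand":1,"slide":[0,0,-10.7],"yaw":0},{"hand":1,"slide":[0,0,-10.7],"yaw":0},{"hand":1,"slide":[0,0,-10.7],"yaw":0},{"hand":1,"slide":[0,0,-10.7],"yaw":0},{"hand":1,"slide":[0,0,-10.7],"yaw":0},{"hand":1,"slide":[0,0,-10.7],"yaw":0},{"hand":1,"slide":[0,0,-10.7],"yaw":0},{"hand":1,"slide":[0,0,-10.7],"yaw":0}]'
```

```text
time_s: 8.05
tcp_pos: [0.4952, 0.1512, 0.1671]
ee_rot: [[-0.914, -0.405, -0.0], [-0.405, 0.914, 0.0], [0.0, 0.0, -1.0]]
wrist_force: [-1.9, 2.4, 1.0]
gripper_width: 0.111
```

```bash
python3 -m inch '[{"hand":1,"slide":[0,0,0],"yaw":0},{"hand":1,"slide":[0,0,0],"yaw":0}]'
```

```text
time_s: 8.3
tcp_pos: [0.4952, 0.1512, 0.1671]
ee_rot: [[-0.914, -0.405, -0.0], [-0.405, 0.914, 0.0], [0.0, 0.0, -1.0]]
wrist_force: [-1.9, 3.1, 0.2]
gripper_width: 0.108
```

```bash
python3 -m inch '[{"hand":1,"slide":[0.27,0.12,2.23],"yaw":0},{"hand":1,"slide":[1.05,0.47,4.3],"yaw":0},{"hand":1,"slide":[2.3,1.02,6.08],"yaw":0},{"hand":1,"slide":[3.93,1.74,7.45],"yaw":0},{"hand":1,"slide":[5.82,2.58,8.31],"yaw":0},{"hand":1,"slide":[7.86,3.48,8.6],"yaw":0},{"hand":1,"slide":[9.9,4.39,8.31],"yaw":0},{"hand":1,"slide":[11.18,4.95,7.79],"yaw":0},{"hand":1,"slide":[11.18,4.95,7.79],"yaw":0},{"hand":1,"slide":[11.18,4.95,7.79],"yaw":0}]'
```

```text
time_s: 9.55
tcp_pos: [0.6064, 0.2001, 0.244]
ee_rot: [[-0.915, -0.404, -0.002], [-0.404, 0.915, -0.0], [0.002, 0.0, -1.0]]
wrist_force: [-2.3, 0.8, -5.1]
gripper_width: 0.11
```

```bash
python3 -m inch '[{"hand":0.5,"slide":[0,0,0],"yaw":0},{"hand":0.3,"slide":[0,0,0],"yaw":0},{"hand":0,"slide":[0,0,0],"yaw":0},{"hand":0,"slide":[0,0,6],"yaw":0},{"hand":0.3,"slide":[-12.6,-42,6],"yaw":-0.08},{"hand":0.4,"slide":[-12.6,-42,6],"yaw":-0.08},{"hand":0.5,"slide":[-12.6,-42,6],"yaw":-0.08},{"hand":0.5,"slide":[-12.6,-42,6],"yaw":-0.08},{"hand":0.5,"slide":[-12.6,-42,6],"yaw":-0.08},{"hand":0.5,"slide":[-12.6,-42,6],"yaw":-0.08}]'
python3 -m inch '[{"hand":0.5,"slide":[-1,-10,0],"yaw":0},{"hand":0.5,"slide":[-1,-10,0],"yaw":0},{"hand":0.5,"slide":[-1,-10,0],"yaw":0},{"hand":0.5,"slide":[-1,-10,0],"yaw":0}]'
cat >> h.py <<'E'
def bricks(tag):
    s=sense();im=capture("wrist");cv2.imwrite(f"pics/{tag}.png",im);c=cam("wrist",s)
    print("tcp",s["tcp_pos"].round(4),"jaw",round(float(np.degrees(np.arctan2(s["ee_rot"][1,1],s["ee_rot"][0,1]))),1))
    h=cv2.cvtColor(im,cv2.COLOR_BGR2HSV)
    for n in("red","yellow","green"):
        for q in cv2.findContours(mask(im,n,130,100),0,1)[0]:
            if cv2.contourArea(q)<100: continue
            cn=cv2.convexHull(q);f=np.zeros(im.shape[:2],np.uint8);cv2.drawContours(f,[cn],-1,255,-1)
            p=cv2.inRange(h,(0,0,170),(180,90,255))&f
            k=cv2.findContours(p,0,1)[0]
            if not k or cv2.contourArea(max(k,key=cv2.contourArea))<60: continue
            for g in(cn,max(k,key=cv2.contourArea)):
                r=cv2.minAreaRect(np.array([onz(c,u[0],.027)[:2] for u in g],np.float32));print(n,np.round(np.r_[r[0],r[1],r[2]],4))
E
python3 -c "
from h import *
bricks('w4')"
```

```text
time_s: 10.8
tcp_pos: [0.4987, -0.1605, 0.306]
ee_rot: [[-0.944, -0.331, 0.002], [-0.331, 0.944, -0.001], [-0.002, -0.001, -1.0]]
wrist_force: [0.8, -0.0, -0.7]
gripper_width: 0.502
time_s: 11.3
tcp_pos: [0.4893, -0.2585, 0.3053]
ee_rot: [[-0.944, -0.33, 0.001], [-0.33, 0.944, -0.0], [-0.001, -0.0, -1.0]]
wrist_force: [-0.2, -0.1, -0.3]
gripper_width: 0.501
tcp [ 0.4893 -0.2585  0.3053] jaw 109.3
red [ 0.4909 -0.2588  0.0281  0.0277 19.3001]
red [ 4.92000e-01 -2.58400e-01  1.83000e-02  1.81000e-02  1.92996e+01]
yellow [ 4.98400e-01 -1.81300e-01  3.02000e-02  3.03000e-02  8.89502e+01]
yellow [ 4.99800e-01 -1.79600e-01  1.85000e-02  1.87000e-02  8.99599e+01]
```

```bash
python3 -m inch '[{"hand":0.45,"slide":[0.25,0,-8],"yaw":0},{"hand":0.45,"slide":[0.25,0,-14],"yaw":0},{"hand":0.45,"slide":[0.25,0,-19],"yaw":0},{"hand":0.45,"slide":[0.25,0,-22.4],"yaw":0},{"hand":0.45,"slide":[0.25,0,-22.4],"yaw":0},{"hand":1,"slide":[0.25,0,-22.4],"yaw":0},{"hand":1,"slide":[0.25,0,-22.4],"yaw":0},{"hand":1,"slide":[0.25,0,-22.4],"yaw":0},{"hand":1,"slide":[0.25,0,-22.4],"yaw":0},{"hand":1,"slide":[0.25,0,-22.4],"yaw":0}]'
```

```text
time_s: 12.6
tcp_pos: [0.4921, -0.2586, 0.0816]
ee_rot: [[-0.944, -0.331, 0.001], [-0.331, 0.944, -0.0], [-0.001, -0.0, -1.0]]
wrist_force: [0.6, 1.9, 4.7]
gripper_width: 0.341
```

```bash
python3 -m inch '[{"hand":1,"slide":[0,0,6],"yaw":0},{"hand":1,"slide":[0,0,12],"yaw":0},{"hand":1,"slide":[0,0,18],"yaw":0},{"hand":1,"slide":[0,0,22],"yaw":0},{"hand":1,"slide":[0.7,6,22],"yaw":0},{"hand":1,"slide":[1.4,12,22],"yaw":0},{"hand":1,"slide":[2.1,18,22],"yaw":0},{"hand":1,"slide":[2.8,24,22],"yaw":0},{"hand":1,"slide":[3.5,30,22],"yaw":0},{"hand":1,"slide":[4.2,36,22],"yaw":0.08}]'
python3 -m inch '[{"hand":1,"slide":[0.8,7,0],"yaw":0},{"hand":1,"slide":[0.8,7,0],"yaw":0},{"hand":1,"slide":[0.8,7,0],"yaw":0},{"hand":1,"slide":[0.8,7,0],"yaw":0}]'
python3 -c "
from h import *
s=sense();a=capture('wrist');cv2.imwrite('pics/w5.png',a);np.save('pics/w5.npy',s,allow_pickle=True);b=capture('scene');cv2.imwrite('pics/s5.png',b)
cv2.imwrite('pics/c5.png',np.hstack([cv2.resize(a,(448,280)),cv2.resize(b[100:250,260:480],(352,280))]))"
```

```text
time_s: 13.85
tcp_pos: [0.5335, 0.103, 0.3008]
ee_rot: [[-0.914, -0.407, -0.0], [-0.407, 0.914, -0.0], [0.0, -0.0, -1.0]]
wrist_force: [0.1, -0.3, -1.1]
gripper_width: 0.341
time_s: 14.35
tcp_pos: [0.5416, 0.17, 0.3009]
ee_rot: [[-0.915, -0.403, -0.001], [-0.403, 0.915, -0.0], [0.001, -0.0, -1.0]]
wrist_force: [-0.0, -0.3, -1.2]
gripper_width: 0.345
```

View pics/c5.png

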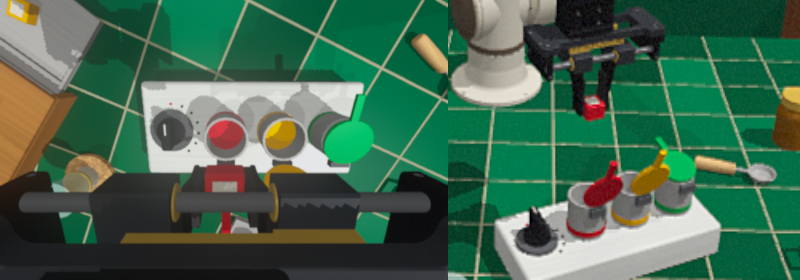

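Both caps are open and the brick is held. The tube rims are near (323,187) and (401,190) in full-size wrist pixels. I check the mouths from these rims.

```bash
python3 - <<'E'
from h import *
im=cv2.imread("pics/w5.png");c=cam("wrist",np.load("pics/w5.npy",allow_pickle=True).item())
g=cv2.GaussianBlur(im,(3,3),0)
for n,x0,y0,x1,y1 in(("red",285,150,360,230),("yellow",365,150,440,230)):
    m=mask(im,n,110,60);z=np.zeros_like(m);z[y0:y1,x0:x1]=m[y0:y1,x0:x1]
    z=cv2.morphologyEx(z,cv2.MORPH_OPEN,np.ones((3,3)))
    q=max(cv2.findContours(z,0,1)[0],key=cv2.contourArea);b=cv2.boundingRect(q)
    print(n,b,[onz(c,p,.105)[:2].round(4) for p in((323,187),(401,190))])
    e=proj(c,[.5422,.171,.105] if n=="red" else [.5101,.2446,.105]);print("pred px",e.round(1))
cv2.imwrite("pics/c6.png",cv2.resize(im[140:240,270:470],(800,400),interpolation=cv2.INTER_CUBIC))
E
```

```text
red (298, 172, 50, 41) [array([0.5313, 0.1673]), array([0.5044, 0.2354])]
pred px [321.9 198.8]
yellow (380, 173, 42, 40) [array([0.5313, 0.1673]), array([0.5044, 0.2354])]
pred px [406.8 199.2]
```

View pics/c6.png

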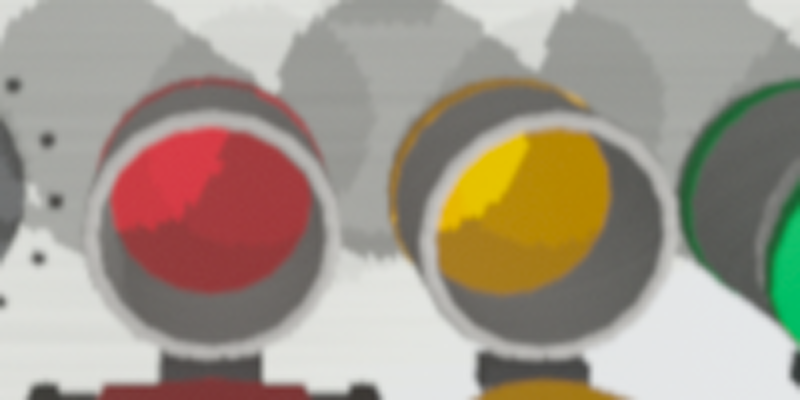

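The rim centres measure (323.3,198.5) and (407.2,198.8). The predictions were (321.9,198.8) and (406.8,199.2), so they agree within 1.5 px. I lower and release.

```bash
python3 -m inch '[{"hand":1,"slide":[0,0.1,-5],"yaw":0},{"hand":1,"slide":[0,0.1,-9],"yaw":0},{"hand":1,"slide":[0,0.1,-11.9],"yaw":0},{"hand":1,"slide":[0,0.1,-11.9],"yaw":0},{"hand":0.5,"slide":[0,0.1,-11.9],"yaw":0},{"hand":0.5,"slide":[0,0.1,-11.9],"yaw":0},{"hand":0.5,"slide":[0,0.1,-11.9],"yaw":0},{"hand":0.5,"slide":[0,0.1,-6],"yaw":0},{"hand":0.5,"slide":[0,0.1,0],"yaw":0}]'
python3 -m inch '[{"hand":0.5,"slide":[-0.5,-6,0.5],"yaw":-0.1},{"hand":0.5,"slide":[-1,-12,0.5],"yaw":-0.2},{"hand":0.5,"slide":[-1.5,-18,0.5],"yaw":-0.3},{"hand":0.5,"slide":[-2,-24,0.5],"yaw":-0.42},{"hand":0.5,"slide":[-3,-30,0.5],"yaw":-0.42},{"hand":0.5,"slide":[-4.3,-35,0.5],"yaw":-0.42},{"hand":0.5,"slide":[-4.3,-35,0.5],"yaw":-0.42},{"hand":0.5,"slide":[-4.3,-35,0.5],"yaw":-0.42}]'
python3 -c "
from h import *
bricks('w7');a=capture('scene');cv2.imwrite('pics/s7.png',a)"
```

```text
time_s: 15.58
tcp_pos: [0.5416, 0.1722, 0.3027]
ee_rot: [[-0.914, -0.405, -0.0], [-0.405, 0.914, -0.001], [0.001, -0.0, -1.0]]
wrist_force: [0.4, 1.0, -0.4]
gripper_width: 0.498
time_s: 16.58
tcp_pos: [0.4988, -0.1777, 0.3065]
ee_rot: [[-1.0, 0.004, 0.001], [0.004, 1.0, 0.0], [-0.001, 0.0, -1.0]]
wrist_force: [0.0, 0.1, 0.1]
gripper_width: 0.5
tcp [ 0.4988 -0.1777  0.3065] jaw 89.8
yellow [ 5.016e-01 -1.804e-01  2.790e-02  2.940e-02  8.980e+01]
yellow [ 5.03300e-01 -1.80300e-01  1.80000e-02  1.85000e-02  8.93583e+01]
```

```bash
python3 -m inch '[{"hand":0.45,"slide":[0.25,-0.25,-8],"yaw":0},{"hand":0.45,"slide":[0.25,-0.25,-14],"yaw":0},{"hand":0.45,"slide":[0.25,-0.25,-19],"yaw":0},{"hand":0.45,"slide":[0.25,-0.25,-22.5],"yaw":0},{"hand":0.45,"slide":[0.25,-0.25,-22.5],"yaw":0},{"hand":1,"slide":[0.25,-0.25,-22.5],"yaw":0},{"hand":1,"slide":[0.25,-0.25,-22.5],"yaw":0},{"hand":1,"slide":[0.25,-0.25,-22.5],"yaw":0},{"hand":1,"slide":[0.25,-0.25,-22.5],"yaw":0},{"hand":1,"slide":[0.25,-0.25,-22.5],"yaw":0}]'
python3 -m inch '[{"hand":1,"slide":[0,0,6],"yaw":0},{"hand":1,"slide":[0,0,12],"yaw":0},{"hand":1,"slide":[0,0,18],"yaw":0},{"hand":1,"slide":[0,0,22],"yaw":0},{"hand":1,"slide":[0,6,22],"yaw":0},{"hand":1,"slide":[0,12,22],"yaw":0},{"hand":1,"slide":[0,18,22],"yaw":0.1},{"hand":1,"slide":[0,24,22],"yaw":0.2},{"hand":1,"slide":[0,30,22],"yaw":0.3},{"hand":1,"slide":[0,36,22],"yaw":0.42}]'
```

```text
time_s: 17.92
tcp_pos: [0.5015, -0.1801, 0.0815]
ee_rot: [[-1.0, 0.003, 0.001], [0.003, 1.0, 0.0], [-0.001, 0.0, -1.0]]
wrist_force: [-0.3, 1.6, 3.8]
gripper_width: 0.345
time_s: 19.18
tcp_pos: [0.5008, 0.1815, 0.3009]
ee_rot: [[-0.913, -0.408, -0.0], [-0.408, 0.913, -0.0], [0.0, -0.0, -1.0]]
wrist_force: [1.7, -0.4, -0.7]
gripper_width: 0.343
```

```bash
python3 -m inch '[{"hand":1,"slide":[0.9,6.3,0],"yaw":0},{"hand":1,"slide":[0.9,6.3,0],"yaw":0},{"hand":1,"slide":[0.9,6.3,0],"yaw":0},{"hand":1,"slide":[0.9,6.3,-5],"yaw":0},{"hand":1,"slide":[0.9,6.3,-9],"yaw":0},{"hand":1,"slide":[0.9,6.3,-11.9],"yaw":0},{"hand":1,"slide":[0.9,6.3,-11.9],"yaw":0},{"hand":1,"slide":[0.9,6.3,-11.9],"yaw":0}]'
python3 -m inch '[{"hand":0.5,"slide":[0,0,0],"yaw":0},{"hand":0.5,"slide":[0,0,0],"yaw":0},{"hand":0.5,"slide":[0,0,0],"yaw":0},{"hand":0.5,"slide":[0,0,6],"yaw":0},{"hand":0.5,"slide":[0,0,12],"yaw":0},{"hand":0.5,"slide":[-2,-5,12],"yaw":0},{"hand":0.5,"slide":[-4,-5,12],"yaw":0},{"hand":0.5,"slide":[-4,-5,12],"yaw":0},{"hand":0.5,"slide":[-4,-5,12],"yaw":0}]'
python3 -c "
from h import *
s=sense();np.save('pics/w8.npy',s,allow_pickle=True);a=capture('wrist');cv2.imwrite('pics/w8.png',a);b=capture('scene');cv2.imwrite('pics/s8.png',b)
cv2.imwrite('pics/c8.png',np.hstack([cv2.resize(a[100:400,120:560],(440,300)),cv2.resize(b[120:270,260:440],(360,300))]))"
```

```text
time_s: 20.18
tcp_pos: [0.5112, 0.2424, 0.1836]
ee_rot: [[-0.915, -0.404, 0.002], [-0.404, 0.915, 0.001], [-0.002, 0.0, -1.0]]
wrist_force: [0.4, -1.0, 0.1]
gripper_width: 0.339
time_s: 21.3
tcp_pos: [0.4708, 0.1932, 0.3023]
ee_rot: [[-0.914, -0.405, 0.001], [-0.405, 0.914, 0.0], [-0.001, -0.0, -1.0]]
wrist_force: [-0.5, 0.7, -0.4]
gripper_width: 0.502
```

View pics/c8.png

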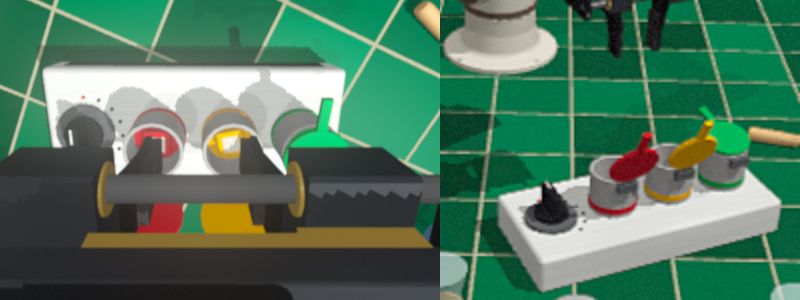

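Both bricks lie flat inside their tubes, red under red and yellow under yellow. Now I regrip the yellow lug where I left it and run the arc backwards.

```bash
python3 -m inch '[{"hand":0.5,"slide":[5,4,0.3],"yaw":0},{"hand":0.5,"slide":[10.3,8.1,0.3],"yaw":0},{"hand":0.5,"slide":[10.3,8.1,0.3],"yaw":0},{"hand":0.5,"slide":[10.3,8.1,-3],"yaw":0},{"hand":0.5,"slide":[10.3,8.1,-6],"yaw":0},{"hand":1,"slide":[10.3,8.1,-6],"yaw":0},{"hand":1,"slide":[10.3,8.1,-6],"yaw":0},{"hand":1,"slide":[10.3,8.1,-6],"yaw":0},{"hand":1,"slide":[10.3,8.1,-6],"yaw":0},{"hand":1,"slide":[10.3,8.1,-6],"yaw":0}]'
python3 -m inch '[{"hand":1,"slide":[0,0,0],"yaw":0},{"hand":1,"slide":[0,0,0],"yaw":0},{"hand":1,"slide":[0,0,0],"yaw":0}]'
```

```text
time_s: 22.65
tcp_pos: [0.5739, 0.2736, 0.2433]
ee_rot: [[-0.914, -0.405, 0.002], [-0.405, 0.914, 0.0], [-0.002, -0.0, -1.0]]
wrist_force: [0.7, -0.7, 2.1]
gripper_width: 0.112
time_s: 23.02
tcp_pos: [0.574, 0.2738, 0.2431]
ee_rot: [[-0.914, -0.405, 0.002], [-0.405, 0.914, 0.001], [-0.002, -0.0, -1.0]]
wrist_force: [2.9, -2.3, 6.3]
gripper_width: 0.11
```

```bash
python3 -m inch '[{"hand":1,"slide":[-1.28,-0.56,0.52],"yaw":0},{"hand":1,"slide":[-3.32,-1.47,0.81],"yaw":0},{"hand":1,"slide":[-5.36,-2.37,0.52],"yaw":0},{"hand":1,"slide":[-7.25,-3.21,-0.34],"yaw":0},{"hand":1,"slide":[-8.88,-3.93,-1.71],"yaw":0},{"hand":1,"slide":[-10.13,-4.48,-3.49],"yaw":0},{"hand":1,"slide":[-10.91,-4.83,-5.56],"yaw":0},{"hand":1,"slide":[-11.18,-4.95,-7.79],"yaw":0},{"hand":1,"slide":[-11.18,-4.95,-7.79],"yaw":0},{"hand":1,"slide":[-11.18,-4.95,-7.79],"yaw":0}]'
python3 -m inch '[{"hand":0.5,"slide":[0,0,0],"yaw":0},{"hand":0.5,"slide":[0,0,0],"yaw":0},{"hand":0.5,"slide":[0,0,0],"yaw":0},{"hand":0.5,"slide":[0,0,7],"yaw":0},{"hand":0.5,"slide":[0,0,14],"yaw":0},{"hand":0.5,"slide":[7,-3,14],"yaw":0},{"hand":0.5,"slide":[14.4,-7.5,14],"yaw":0},{"hand":0.5,"slide":[14.4,-7.5,14],"yaw":0},{"hand":0.5,"slide":[14.4,-7.5,14],"yaw":0}]'
```

```text
time_s: 24.28
tcp_pos: [0.4598, 0.2234, 0.1634]
ee_rot: [[-0.915, -0.404, -0.005], [-0.404, 0.915, -0.003], [0.006, -0.001, -1.0]]
wrist_force: [-4.9, -1.0, -0.0]
gripper_width: 0.108
time_s: 25.4
tcp_pos: [0.6075, 0.1478, 0.3033]
ee_rot: [[-0.916, -0.402, 0.0], [-0.402, 0.916, -0.0], [0.0, -0.0, -1.0]]
wrist_force: [-1.3, 0.7, -0.8]
gripper_width: 0.499
```

```bash
python3 -m inch '[{"hand":0.5,"slide":[-0.1,5.2,0],"yaw":0},{"hand":0.5,"slide":[-0.1,5.2,0],"yaw":0},{"hand":0.5,"slide":[-0.1,5.2,-3],"yaw":0},{"hand":0.5,"slide":[-0.1,5.2,-5.9],"yaw":0},{"hand":1,"slide":[-0.1,5.2,-5.9],"yaw":0},{"hand":1,"slide":[-0.1,5.2,-5.9],"yaw":0},{"hand":1,"slide":[-0.1,5.2,-5.9],"yaw":0},{"hand":1,"slide":[-0.1,5.2,-5.9],"yaw":0},{"hand":1,"slide":[-0.1,5.2,-5.9],"yaw":0},{"hand":1,"slide":[-0.1,5.2,-5.9],"yaw":0}]'
python3 -m inch '[{"hand":1,"slide":[0,0,0],"yaw":0},{"hand":1,"slide":[0,0,0],"yaw":0}]'
```

```text
time_s: 26.65
tcp_pos: [0.6054, 0.2006, 0.2464]
ee_rot: [[-0.914, -0.405, 0.003], [-0.405, 0.914, -0.0], [-0.002, -0.001, -1.0]]
wrist_force: [2.7, -3.2, 2.7]
gripper_width: 0.106
time_s: 26.9
tcp_pos: [0.6054, 0.2007, 0.2464]
ee_rot: [[-0.914, -0.405, 0.003], [-0.405, 0.914, -0.001], [-0.002, -0.002, -1.0]]
wrist_force: [2.5, -4.5, 3.4]
gripper_width: 0.109
```

Same reverse arc, then I raise, close the fingers and go above the red cap's front (TCP about (0.525, 0.163)) for pressing.

```bash
python3 -m inch '[{"hand":1,"slide":[-1.28,-0.56,0.52],"yaw":0},{"hand":1,"slide":[-3.32,-1.47,0.81],"yaw":0},{"hand":1,"slide":[-5.36,-2.37,0.52],"yaw":0},{"hand":1,"slide":[-7.25,-3.21,-0.34],"yaw":0},{"hand":1,"slide":[-8.88,-3.93,-1.71],"yaw":0},{"hand":1,"slide":[-10.13,-4.48,-3.49],"yaw":0},{"hand":1,"slide":[-10.91,-4.83,-5.56],"yaw":0},{"hand":1,"slide":[-11.18,-4.95,-7.99],"yaw":0},{"hand":1,"slide":[-11.18,-4.95,-7.99],"yaw":0},{"hand":1,"slide":[-11.18,-4.95,-7.99],"yaw":0}]'
python3 -m inch '[{"hand":0.6,"slide":[0,0,0],"yaw":0},{"hand":0.6,"slide":[0,0,0],"yaw":0},{"hand":0.6,"slide":[0,0,6],"yaw":0},{"hand":1,"slide":[0,0,6],"yaw":0},{"hand":1,"slide":[3,1.3,6],"yaw":0},{"hand":1,"slide":[3,1.3,6],"yaw":0},{"hand":1,"slide":[3,1.3,6],"yaw":0},{"hand":1,"slide":[3,1.3,6],"yaw":0},{"hand":1,"slide":[3,1.3,6],"yaw":0}]'
```

```text
time_s: 28.15
tcp_pos: [0.491, 0.1505, 0.1643]
ee_rot: [[-0.915, -0.404, -0.005], [-0.404, 0.915, -0.003], [0.006, -0.001, -1.0]]
wrist_force: [0.0, -5.7, 0.7]
gripper_width: 0.106
time_s: 29.28
tcp_pos: [0.5223, 0.1647, 0.2253]
ee_rot: [[-0.914, -0.405, -0.0], [-0.405, 0.914, 0.0], [0.0, 0.0, -1.0]]
wrist_force: [-0.3, 0.6, 0.2]
gripper_width: 0.002
```

```bash
python3 -m inch '[{"hand":1,"slide":[0,0,-3],"yaw":0},{"hand":1,"slide":[0,0,-4],"yaw":0},{"hand":1,"slide":[0,0,-4.4],"yaw":0},{"hand":1,"slide":[0,0,-4.6],"yaw":0},{"hand":1,"slide":[0,0,-4.8],"yaw":0},{"hand":1,"slide":[0,0,-4.8],"yaw":0}]'
```

```text
time_s: 30.02
tcp_pos: [0.5225, 0.1645, 0.1808]
ee_rot: [[-0.914, -0.406, 0.001], [-0.406, 0.914, -0.001], [-0.0, -0.001, -1.0]]
wrist_force: [-7.4, -1.2, 14.9]
gripper_width: 0.004
```

```bash
python3 -m inch '[{"hand":1,"slide":[0,0,3],"yaw":0},{"hand":1,"slide":[-3.2,7.3,3],"yaw":0},{"hand":1,"slide":[-3.2,7.3,3],"yaw":0},{"hand":1,"slide":[-3.2,7.3,1],"yaw":0},{"hand":1,"slide":[-3.2,7.3,0.4],"yaw":0},{"hand":1,"slide":[-3.2,7.3,0],"yaw":0},{"hand":1,"slide":[-3.2,7.3,0],"yaw":0}]'
python3 -m inch '[{"hand":1,"slide":[0,0,5],"yaw":0},{"hand":1,"slide":[-3.2,7.3,5],"yaw":0},{"hand":1,"slide":[-3.2,7.3,5],"yaw":0},{"hand":1,"slide":[-3.2,7.3,2],"yaw":0},{"hand":1,"slide":[-3.2,7.3,1],"yaw":0},{"hand":1,"slide":[-3.2,7.3,0.4],"yaw":0},{"hand":1,"slide":[-3.2,7.3,0],"yaw":0},{"hand":1,"slide":[-3.2,7.3,0],"yaw":0}]'
```

```text
time_s: 30.9
tcp_pos: [0.4903, 0.2376, 0.1807]
ee_rot: [[-0.914, -0.405, -0.0], [-0.405, 0.914, -0.001], [0.0, -0.0, -1.0]]
wrist_force: [-10.2, 0.7, 18.1]
gripper_width: 0.009
time_s: 31.9
tcp_pos: [0.4588, 0.3101, 0.1808]
ee_rot: [[-0.914, -0.405, 0.001], [-0.405, 0.914, -0.001], [-0.0, -0.001, -1.0]]
wrist_force: [-7.0, -2.6, 16.8]
gripper_width: 0.005
```

All three caps sit at the same shut height (tip 0.111 m under 15–18 N). I go above the dial with the hand turned half round, for joint range.

```bash
python3 -m inch '[{"hand":1,"slide":[0,0,6],"yaw":0.18},{"hand":0.6,"slide":[0,0,12],"yaw":0.36},{"hand":0.6,"slide":[3,-6,12],"yaw":0.54},{"hand":0.6,"slide":[6,-11,12],"yaw":0.72},{"hand":0.6,"slide":[9,-16,12],"yaw":0.9},{"hand":0.6,"slide":[11.8,-21.7,12],"yaw":1.08},{"hand":0.6,"slide":[11.8,-21.7,12],"yaw":1.26},{"hand":0.6,"slide":[11.8,-21.7,12],"yaw":1.44},{"hand":0.6,"slide":[11.8,-21.7,12],"yaw":1.6},{"hand":0.6,"slide":[11.8,-21.7,12],"yaw":1.6}]'
python3 -m inch '[{"hand":0.6,"slide":[0,0,0],"yaw":0.18},{"hand":0.6,"slide":[0,0,0],"yaw":0.36},{"hand":0.6,"slide":[0,0,0],"yaw":0.54},{"hand":0.6,"slide":[0,0,0],"yaw":0.72},{"hand":0.6,"slide":[0,0,0],"yaw":0.9},{"hand":0.6,"slide":[0,0,0],"yaw":1.08},{"hand":0.6,"slide":[0,0,0],"yaw":1.26},{"hand":0.6,"slide":[0,0,0],"yaw":1.44},{"hand":0.6,"slide":[0,0,0],"yaw":1.54},{"hand":0.6,"slide":[0,0,0],"yaw":1.54}]'
python3 - <<'E'
from h import *
s=sense();np.save('pics/w9.npy',s,allow_pickle=True);a=capture('wrist');cv2.imwrite('pics/w9.png',a);t=capture('top');cv2.imwrite('pics/t9.png',t)
c=cam('wrist',s);print(s["joints"].round(0),proj(c,[.5764,.0932,.094]))
C=np.zeros((400,800,3),np.uint8);C[:]=0;C[:,:520]=cv2.resize(a[:,:],(520,400))[:400]
C[:280,520:]=cv2.resize(t[155:270,270:385],(280,280),interpolation=cv2.INTER_CUBIC)
cv2.imwrite('pics/c9.png',C)
E
```

```text
time_s: 33.15
tcp_pos: [0.577, 0.0932, 0.2978]
ee_rot: [[0.429, -0.903, 0.001], [-0.903, -0.429, 0.0], [0.0, -0.001, -1.0]]
wrist_force: [0.1, -0.1, 1.1]
gripper_width: 0.401
time_s: 34.4
tcp_pos: [0.5768, 0.0937, 0.2975]
ee_rot: [[0.917, 0.4, 0.0], [0.4, -0.917, 0.0], [0.0, 0.0, -1.0]]
wrist_force: [-0.1, -0.8, -0.1]
gripper_width: 0.403
[ 25.  18.  -5.   0. -67.  88.] [320.21666862 192.16703508]
```

View pics/c9.png

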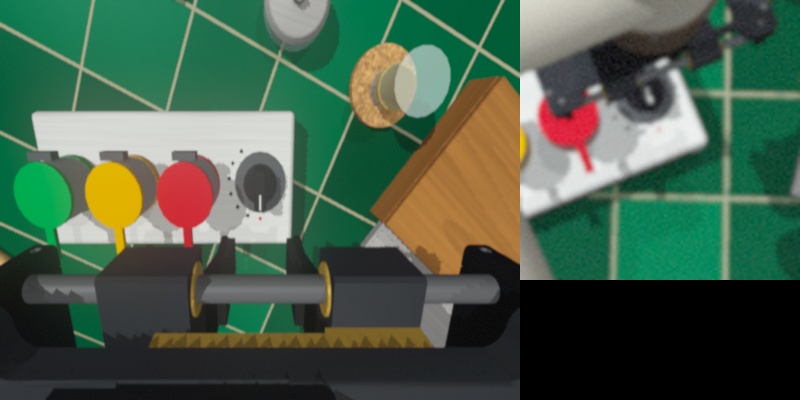

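Shut caps are visible, and the dial is at wrist pixel (321,183) with its pointer towards the red dot. I check this centre against the prediction.

```bash
python3 - <<'E'
from h import *
c=cam('wrist',np.load('pics/w9.npy',allow_pickle=True).item());a=cv2.imread('pics/w9.png')
for z in(.055,.062,.094):print(z,proj(c,[.5764,.0932,z]).round(1))
m=cv2.inRange(cv2.cvtColor(a,cv2.COLOR_BGR2GRAY),0,110);z=np.zeros_like(m);z[140:220,280:360]=m[140:220,280:360]
z=cv2.morphologyEx(z,2,np.ones((5,5)));q=max(cv2.findContours(z,0,1)[0],key=cv2.contourArea);e=cv2.fitEllipse(q);print(e,[onz(c,e[0],h).round(4) for h in(.058,.062)])
cv2.imwrite('pics/c10.png',cv2.resize(a[130:230,260:380],(720,600),interpolation=cv2.INTER_CUBIC))
E
```

```text
0.055 [320.2 183.2]
0.062 [320.2 184.7]
0.094 [320.2 192.2]
((321.46533203125, 182.2082061767578), (51.43598937988281, 59.86060333251953), 65.90070343017578) [array([0.5786, 0.0927, 0.058 ]), array([0.5794, 0.0931, 0.062 ])]
```

View pics/c10.png

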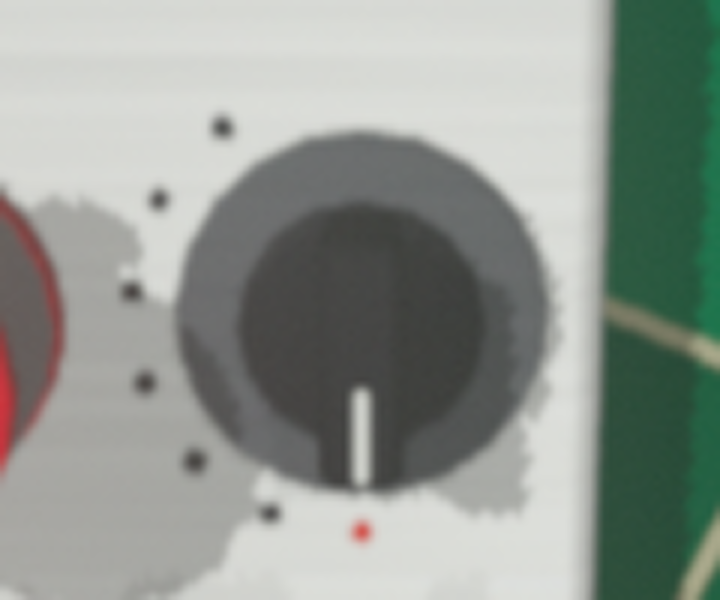

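The bar's centreline (x 320.2) and the disc centre (row 182, predicted 183) agree. I descend, grip and check the width.

```bash
python3 -m inch '[{"hand":0.6,"slide":[0,0,-6],"yaw":0},{"hand":0.6,"slide":[0,0,-11],"yaw":0},{"hand":0.6,"slide":[0,0,-15.9],"yaw":0},{"hand":0.6,"slide":[0,0,-15.9],"yaw":0},{"hand":1,"slide":[0,0,-15.9],"yaw":0},{"hand":1,"slide":[0,0,-15.9],"yaw":0},{"hand":1,"slide":[0,0,-15.9],"yaw":0},{"hand":1,"slide":[0,0,-15.9],"yaw":0},{"hand":1,"slide":[0,0,-15.9],"yaw":0}]'
```

```text
time_s: 35.62
tcp_pos: [0.5766, 0.0943, 0.1387]
ee_rot: [[0.915, 0.403, 0.0], [0.403, -0.915, 0.001], [0.001, -0.0, -1.0]]
wrist_force: [-3.8, 3.7, 3.1]
gripper_width: 0.162
```

```bash
python3 -m inch '[{"hand":1,"slide":[0,0,0],"yaw":-0.18},{"hand":1,"slide":[0,0,0],"yaw":-0.36},{"hand":1,"slide":[0,0,0],"yaw":-0.54},{"hand":1,"slide":[0,0,0],"yaw":-0.72},{"hand":1,"slide":[0,0,0],"yaw":-0.9},{"hand":1,"slide":[0,0,0],"yaw":-1.08},{"hand":1,"slide":[0,0,0],"yaw":-1.26},{"hand":1,"slide":[0,0,0],"yaw":-1.44},{"hand":1,"slide":[0,0,0],"yaw":-1.6},{"hand":1,"slide":[0,0,0],"yaw":-1.69}]'
python3 -m inch '[{"hand":1,"slide":[0,0,0],"yaw":0},{"hand":1,"slide":[0,0,0],"yaw":0},{"hand":1,"slide":[0,0,0],"yaw":0}]'
```

```text
time_s: 36.88
tcp_pos: [0.5776, 0.0965, 0.1388]
ee_rot: [[0.289, -0.957, 0.004], [-0.957, -0.289, 0.004], [-0.003, -0.005, -1.0]]
wrist_force: [-1.9, 11.1, 1.4]
gripper_width: 0.159
time_s: 37.25
tcp_pos: [0.5776, 0.0965, 0.1388]
ee_rot: [[0.292, -0.956, 0.004], [-0.956, -0.292, 0.004], [-0.003, -0.005, -1.0]]
wrist_force: [-2.8, 11.0, 2.2]
gripper_width: 0.156
```

```bash
python3 -m inch '[{"hand":0.8,"slide":[0,0,0],"yaw":0},{"hand":0.6,"slide":[0,0,0],"yaw":0},{"hand":0.6,"slide":[0,0,0],"yaw":0},{"hand":0.6,"slide":[0,0,5],"yaw":0},{"hand":0.6,"slide":[0,0,11],"yaw":0},{"hand":0.6,"slide":[-4,-2,15.8],"yaw":0.18},{"hand":0.6,"slide":[-4,-2,15.8],"yaw":0.36},{"hand":0.8,"slide":[-4,-2,15.8],"yaw":0.54},{"hand":1,"slide":[-4,-2,15.8],"yaw":0.72},{"hand":1,"slide":[-4,-2,15.8],"yaw":0.9}]'
python3 -m inch '[{"hand":1,"slide":[0,0,0],"yaw":0.18},{"hand":1,"slide":[0,0,0],"yaw":0.36},{"hand":1,"slide":[0,0,0],"yaw":0.4},{"hand":1,"slide":[0,0,0],"yaw":0.4}]'
python3 - <<'E'
from h import *
s=sense();np.save('pics/w11.npy',s,allow_pickle=True);a=capture('wrist');cv2.imwrite('pics/w11.png',a);t=capture('top');cv2.imwrite('pics/t11.png',t);b=capture('scene');cv2.imwrite('pics/s11.png',b)
print(s["tcp_pos"],s["ee_rot"].round(2).tolist(),proj(cam('wrist',s),[.5764,.0932,.09]))
C=np.zeros((600,800,3),np.uint8);C[:400,:640]=a
C[400:,:400]=cv2.resize(b[150:270,270:450],(400,267),interpolation=2)[:200]
C[400:,400:]=cv2.resize(t[180:280,370:510],(400,286),interpolation=2)[50:250]
cv2.imwrite('pics/c11.png',C)
E
```

```text
time_s: 38.5
tcp_pos: [0.5365, 0.0732, 0.2961]
ee_rot: [[0.932, -0.361, -0.0], [-0.361, -0.932, -0.0], [-0.0, 0.001, -1.0]]
wrist_force: [-0.7, -0.2, 0.0]
gripper_width: 0.141
time_s: 39.0
tcp_pos: [0.5366, 0.0733, 0.2961]
ee_rot: [[1.0, 0.024, -0.001], [0.024, -1.0, -0.0], [-0.001, 0.0, -1.0]]
wrist_force: [-1.0, -0.4, 0.4]
gripper_width: 0.008
[0.53655674 0.07333082 0.29605581] [[1.0, 0.02, -0.0], [0.02, -1.0, -0.0], [-0.0, 0.0, -1.0]] [298.90776746 149.40935238]
```

View pics/c11.png

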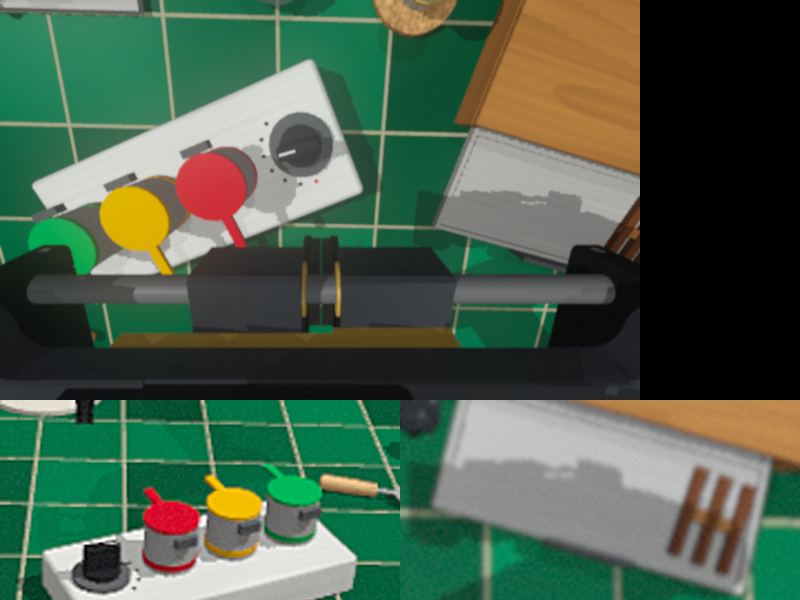

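The caps are shut, and the dial pointer is at (280,155) around the axis at (300,148), roughly 96° from the red dot. The tray is empty apart from the trivet. I compute the exact dial angle and the pull plate's position.

```bash
python3 - <<'E'
from h import *
a=cv2.imread('pics/w11.png');c=cam('wrist',np.load('pics/w11.npy',allow_pickle=True).item())
g=cv2.cvtColor(a,cv2.COLOR_BGR2GRAY);m=np.zeros_like(g);m[138:165,272:302]=(g[138:165,272:302]>130)*255
for q in cv2.findContours(m,0,1)[0]:
    if cv2.contourArea(q)>8:
        P=np.array([onz(c,p[0],.094)[:2] for p in q],np.float32);v=cv2.fitLine(P,2,0,.01,.01).ravel();print("pointer dir",np.degrees(np.arctan2(v[1],v[0])),"-> turned (mod 180)",(23.75-np.degrees(np.arctan2(v[1],v[0])))%180,P.mean(0),cv2.contourArea(q))
t=cv2.imread('pics/t1.png');s=cv2.imread('pics/s1.png');ct=cam('top');cs=cam('scene')
def dark(im,x0,y0,x1,y1,v):
    g=cv2.cvtColor(im,cv2.COLOR_BGR2HSV);z=cv2.inRange(g,(0,0,0),(180,110,v));k=np.zeros_like(z);k[y0:y1,x0:x1]=z[y0:y1,x0:x1];return blobs(k,6)
print("top",dark(t,405,235,470,262,110));print("scene",dark(s,185,190,230,215,110))
# tray outline: light grey in top
h=cv2.cvtColor(t,cv2.COLOR_BGR2HSV);z=cv2.inRange(h,(0,0,120),(180,60,255));k=np.zeros_like(z);k[185:270,375:510]=z[185:270,375:510]
q=max(cv2.findContours(k,0,1)[0],key=cv2.contourArea);r=cv2.minAreaRect(np.array([onz(ct,p[0],.015)[:2] for p in q],np.float32));print("tray",r,cv2.boxPoints(r).round(4).tolist())
E
```

```text
pointer dir -72.56503 -> turned (mod 180) 96.31503 [0.5733227  0.10443144] 43.0
top [(7, np.float64(442.0), np.float64(256.6), (np.int32(439), np.int32(256), np.int32(7), np.int32(2)))]
scene [(185, np.float64(205.1), np.float64(201.9), (np.int32(191), np.int32(196), np.int32(28), np.int32(12))), (49, np.float64(207.2), np.float64(208.0), (np.int32(185), np.int32(204), np.int32(45), np.int32(9)))]
tray ((0.49445807933807373, -0.23845863342285156), (0.22038699686527252, 0.3641149699687958), 0.22309646010398865) [[0.38359999656677246, -0.0568000003695488], [0.38499999046325684, -0.42089998722076416], [0.605400025844574, -0.42010000348091125], [0.6039000153541565, -0.0560000017285347]]
```

```bash
python3 - <<'E'
from h import *
ct=cam('top');cs=cam('scene')
A=onz(ct,(381,237.6),.015);B=onz(ct,(489.5,268.8),.015);print(A,B,np.linalg.norm(A-B),np.degrees(np.arctan2(*(A-B)[1::-1]))-90,(A+B)/2)
print("plate scene",onz(cs,(205.1,201.9),.027),"top",onz(ct,(429,252),.03))
a=cv2.imread('pics/t1.png');b=cv2.imread('pics/s1.png')
cv2.imwrite('pics/c12.png',np.hstack([cv2.resize(a[225:275,375:505],(400,154),interpolation=2),cv2.resize(b[185:235,135:265],(400,154),interpolation=2)]))
E
```

```text
[ 0.46644071 -0.0727669   0.015     ] [ 0.39033032 -0.36419052  0.015     ] 0.3011984688225811 -14.636857453344618 [ 0.42838552 -0.21847871  0.015     ]
plate scene [ 0.43238069 -0.21053177  0.027     ] top [ 0.43054654 -0.19788259  0.03      ]
```

View pics/c12.png

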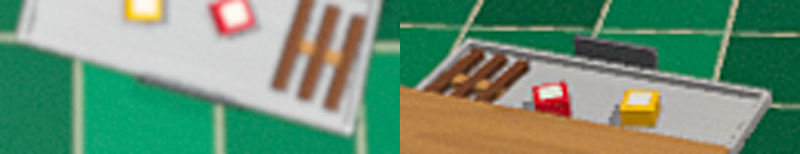

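The plate spans the middle of the tray's front edge. The edge fit is 301 mm against 300 given, yaw −14.6°, and the pull point is about (0.423, −0.217). I move in front of it.

```bash
python3 -m inch '[{"hand":1,"slide":[-3.2,-5.5,0],"yaw":-0.14},{"hand":1,"slide":[-6.4,-11,0],"yaw":-0.28},{"hand":1,"slide":[-9.6,-16.5,0],"yaw":-0.28},{"hand":1,"slide":[-12.8,-22,0],"yaw":-0.28},{"hand":1,"slide":[-16.3,-27.7,0],"yaw":-0.28},{"hand":1,"slide":[-16.3,-27.7,-5],"yaw":-0.28},{"hand":1,"slide":[-16.3,-27.7,-11],"yaw":-0.28},{"hand":1,"slide":[-16.3,-27.7,-17],"yaw":-0.28},{"hand":1,"slide":[-16.3,-27.7,-21.1],"yaw":-0.28},{"hand":1,"slide":[-16.3,-27.7,-21.1],"yaw":-0.28}]'
```

```text
time_s: 40.4
tcp_pos: [0.372, -0.2031, 0.0831]
ee_rot: [[0.968, -0.253, -0.008], [-0.253, -0.968, 0.001], [-0.008, 0.001, -1.0]]
wrist_force: [0.1, 0.7, 0.1]
gripper_width: 0.008
```

```bash
python3 -m inch '[{"hand":1,"slide":[1.9,-0.5,0],"yaw":0},{"hand":1,"slide":[3.5,-0.9,0],"yaw":0},{"hand":1,"slide":[5.2,-1.35,0],"yaw":0},{"hand":1,"slide":[7,-1.83,0],"yaw":0},{"hand":1,"slide":[8.8,-2.3,0],"yaw":0},{"hand":1,"slide":[10.6,-2.77,0],"yaw":0},{"hand":1,"slide":[12.4,-3.24,0],"yaw":0},{"hand":1,"slide":[14,-3.65,0],"yaw":0},{"hand":1,"slide":[15,-3.9,0],"yaw":0},{"hand":1,"slide":[15.4,-4.02,0],"yaw":0}]'
```

```text
time_s: 41.65
tcp_pos: [0.5285, -0.2436, 0.0868]
ee_rot: [[0.968, -0.252, 0.002], [-0.252, -0.968, -0.0], [0.002, -0.0, -1.0]]
wrist_force: [-1.3, -0.1, 0.7]
gripper_width: 0.009
```

Force is still only tray friction, so I push on in small steps until it stops.

```bash
python3 -m inch '[{"hand":1,"slide":[0.2,-0.05,0],"yaw":0},{"hand":1,"slide":[0.4,-0.1,0],"yaw":0},{"hand":1,"slide":[0.4,-0.1,0],"yaw":0}]'; python3 -m inch '[{"hand":1,"slide":[0.2,-0.05,0],"yaw":0},{"hand":1,"slide":[0.4,-0.1,0],"yaw":0},{"hand":1,"slide":[0.4,-0.1,0],"yaw":0}]'
```

```text
time_s: 42.02
tcp_pos: [0.5294, -0.244, 0.085]
ee_rot: [[0.968, -0.253, -0.005], [-0.253, -0.968, 0.001], [-0.005, 0.0, -1.0]]
wrist_force: [-5.8, 3.0, 3.7]
gripper_width: 0.005
time_s: 42.4
tcp_pos: [0.5299, -0.2443, 0.0845]
ee_rot: [[0.967, -0.254, -0.014], [-0.254, -0.967, 0.003], [-0.014, 0.0, -1.0]]
wrist_force: [-11.6, 4.9, 8.7]
gripper_width: 0.005
```

It has hit the stop (force rising, no movement, travel as predicted). I back away and check.

```bash
python3 -m inch '[{"hand":1,"slide":[-3,0.8,0],"yaw":0},{"hand":1,"slide":[-7,1.8,0],"yaw":0},{"hand":1,"slide":[-9,2.3,6],"yaw":0},{"hand":1,"slide":[-9,2.3,12],"yaw":0},{"hand":1,"slide":[-9,2.3,18],"yaw":0},{"hand":1,"slide":[-9,2.3,20],"yaw":0},{"hand":1,"slide":[-9,2.3,20],"yaw":0}]'
python3 - <<'E'
from h import *
t=capture('top');b=capture('scene');a=capture('wrist')
C=np.zeros((600,800,3),np.uint8);C[:300,:480]=cv2.resize(t,(480,300));C[:300,480:]=cv2.resize(b[150:270,330:450],(320,300),interpolation=2);C[300:,:480]=cv2.resize(a,(480,300));C[300:,480:]=cv2.resize(t[150:262,240:360],(320,300),interpolation=2)
cv2.imwrite('pics/c13.png',C)
E
```

```text
time_s: 43.28
tcp_pos: [0.4466, -0.2225, 0.2873]
ee_rot: [[0.968, -0.252, 0.006], [-0.252, -0.968, -0.001], [0.006, -0.001, -1.0]]
wrist_force: [-0.2, -0.2, -0.7]
gripper_width: 0.006
```

View pics/c13.png

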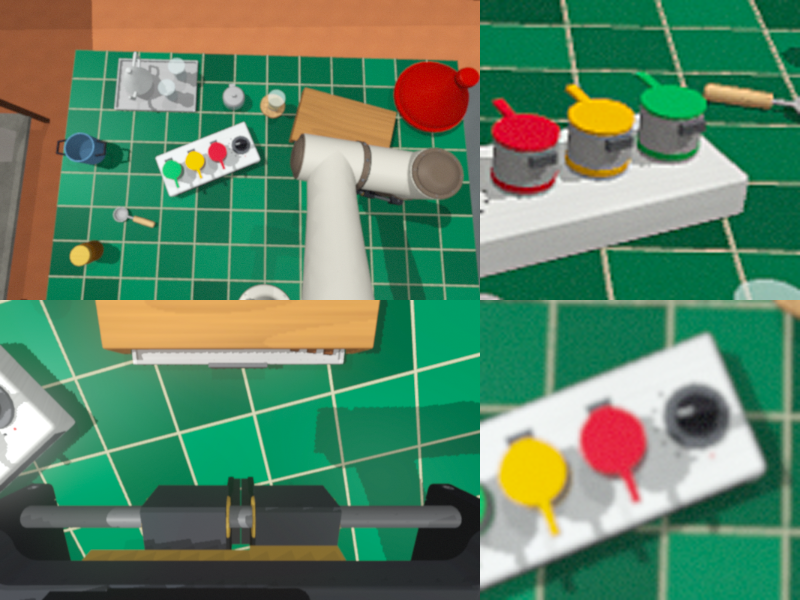

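The tray front sits just at the shelf's edge against its stop. The caps are shut, the dial pointer is unchanged, the bystanders are in place and the hand is clear. I hand it in.

```bash
python3 -c "
from station import *
print(finish_job(), sense()['time_s'])"
```

```text
the job is handed in; nothing more can be done
the job is handed in; nothing more can be done
```

The job is done and handed in after about 43 s of robot time. No verdict is reported at hand-in.

- **Bricks:** there were two today, amber and rose, with no green one in the tray. I opened those two caps by their lugs and dropped each brick into the tube of its colour. The wrist picture showed both lying flat inside.
- **Caps:** I closed the yellow and red caps and pressed all three. The fingertips stopped at 0.111 m on every cap under 15–18 N, which matches the shut height from the given sizes.
- **Dial:** I turned it four clicks clockwise and let go. The pointer measured 96.3° in the picture, against a target of 96°.
- **Tray:** I pushed it until it hit its stop. The force rose to about 12 N with almost no further movement, about 0.12 m from my measured start.
- **Last pictures:** caps shut, dial unchanged, tray in, glass, salt cellar, coasters and spoon apparently undisturbed, and the gripper clear of everything.

No final check failed. The top view's lug-tip and green-cap fits were poor, so I placed the green cap from the other two and the given spacing. The tray's final travel comes from the contact force and arm position, not from a precise picture measurement.

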